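Clamp a bare circuit board gently and lock the jaw

TASK

A circuit board lies loose in the board holder. Without touching the board, push the holder's sliding jaw from behind until the board is lightly squeezed between the jaw and the sprung pad opposite, with about 4 newtons on the board and never more than 8; only then slide the lock bolt on top of the jaw fully home, out over the steel rail. Leave the things lying round the holder where they are.

Things in the scene. Friction and masses are not known exactly. Their poses are not given: they have to be found in the camera images.
- holder: Board holder fixed to the bench, black base 60 x 200 mm, two level rods along its y (tops 36 mm up). Origin: centre of its underside; z up; its y points from the white sliding jaw to the back stop. Behind the jaw, at y = -105 to -76 mm, an end block and knob reach 44 mm up. A steel rail at x = 37 to 45 mm, 67 to 73 mm up, runs along its +x side between end posts.
- pad_zone (a point): Point fixed in the holder, 47 mm up at its y = +47 mm. The back stop is a white carriage with a sprung rubber pad facing the jaw (1.2 N per mm, no preload, 8 mm travel). Where the stop is set varies and is not measured: the free pad face stands anywhere from 8 mm before to 8 mm behind this point along the holder's y.
- board: Circuit board, 87 x 62 x 11 mm, 34 g, loose across the rods. Origin: centre of its underside, z up; its x is along the 62 mm side, which lies roughly along the holder's y. Fragile: more than 8 N from the jaw breaks it, and the robot must not touch it.
- jaw_plate: White push block with facing on the sliding jaw, moves along the holder's y, axes parallel to it. Origin: jaw's centre line, 30 mm up. Board-side face at y = +11 mm, 37 to 57 mm up. Push block: 52 mm along x, 57 to 75 mm up, flat rear face (push here) at y = -9 mm; all behind it is lower. Stays where left; sliding it takes 6 N of dry friction, plus the squeeze.
- lock_bolt (a joint): Steel lock bolt sliding along the holder's +x on top of the push block: 0 = drawn back, 0.020 m = fully home over the rail (hard stop). Takes about 2 N. Starts at 0 to 2 mm.
- lock_tab (a point): Middle of the lock bolt's upright thumb tab: 6 mm along x, 12 mm along y, from 81 to 98 mm up (this point 89 mm). Push its -x face towards +x; axes as the holder's.
- brush: Black brush, 120 mm long, lying near the holder on the robot's side; origin under its middle. Leave alone.
- tape_roll: Roll of black tape, 62 mm across, 17 mm high, beyond the holder; origin under its middle. Leave alone.
- spool: Solder spool standing, 60 mm across, 46 mm high, beyond the holder; origin under its middle. Leave alone.
Not all that is in view belongs to the job. Leave any turquoise or white look-alike of the board alone.

How it is judged:
By the outcome, as a careful person would: the job done as asked, in the order asked, and still so for the second after the job is handed in, with the robot touching nothing.
It also fails if it takes over 58 s, if anything falls off the work surface, if the arm or the gripper's body presses on something with over 40 N, if the wrist force passes 120 N, or if a joint passes its speed limit or range.

ROBOT

A 6-joint arm with a two-finger parallel gripper is mounted at the origin on a cart in front of the work surface, level with it; the furniture and walls round the work are solid. World frame = base frame: x ahead of the robot, y to its left, z up, the work surface at z = 0. Lengths are in m, angles in rad, forces in N, time in s.
With the tool pointing down it reaches from about 0.3 to 0.875 m from the base axis. Payload 6.4 kg.
Tool frame: the origin (TCP) lies at the very end of the fingers, on their centre line; the grasp point (between the pads) lies 19 mm behind it (env.grasp_offset is the distance from the TCP to the grasp point, in m); z points along the fingers, y is the line along which they close (so a half turn about z gives the same grasp; the last joint's range is limited). The gripper opens to 88 mm and grips with 3 to 60 N. Pads are 18 mm wide; open, the fingers measure 123 mm over their backs; the gripper's body (75 mm by 187 mm) begins 45 mm behind the grasp point.
Start: joints at [-1.493, 0.181, 1.607, -0, 1.354, -0.206], TCP at [0.161, -0.552, 0.239] pointing down, gripper open.
Joint ranges: [-2.99, 2.99], [-0.89, 2.07], [0.3, 2.58], [-1.14, 4.28], [0, 2.63], [-3.12, 3.12]. Speed limits (rad/s): [2.57, 2.57, 3.01, 3.14, 3.14, 3.14].

INTERFACE

Orientations are given as a 3x3 rotation matrix whose columns are the frame's x, y, z axes.
In Python, from cell import env, cams gives the robot as it stands.
- The arm moves only by the tool carry_out, never from a script. Its argument "targets" is a list of rows, each an object of numbers: "tx", "ty", "tz": the shift along the world's x, y, z scaled (see below); "ax", "ay", "az": the turn, a rotation vector about the world's x, y, z scaled (see below). A call has 1 to 5 rows; each row is the pose to reach, as a shift and turn from the pose commanded when the call began, turning the shorter way round; what a row does not reach only later rows make up. The controller multiplies each number of a shift by 200 mm and each number of a turn by 2 pi rad. A row lasts 1/12 s, in which the tool goes at most 41.7 mm and 7.16 degrees, less where a joint would pass 70% of its speed; a pose out of reach is approached as far as the arm can. A call with a number of a shift or a turn outside -1 to 1 is refused whole. A call with a gripper value outside its range is refused whole. "grip" is the opening, from 0 (shut) to 1 (fully open), set as the call begins (left out, the last holds). The fingers move at their own pace and stop on an object; "newtons" is the grip in N (left out, the last holds). Time passes only in rows, so rows that repeat a pose let the fingers close. It gives the time, the measured TCP pose, the force, the opening and the grip force at its end, in the units of the state.
- env.state(): the state, without advancing time (a new reading comes with each control period).
- cams.capture(name): name is "side" or "top"; returns the picture (400x640x3 uint8, red, green, blue); there is no depth.
- cams.camera_model(name): a dict with "camera_matrix" (3x3 intrinsics, pixels), "position" and "orientation" of the camera in the world. Camera axes: x right, y down, z forward; pixel columns grow to the right and rows downward; lengths in m; the calibration is good to about 2 mm. A picture is of the moment at which its call begins. camera_model takes no time and is no camera call.
- env.close_job(): hands the job in; it is judged then, once.
Trained networks look in the newest picture that a camera, given by its name, has taken for a name from the list of things; names that differ only in an ending like _2 or _b are one class to them, and where a whole thing is asked for, a point or a joint stands for the part that bears it (a point fixed in the world has none). Each returns a list of dicts, best first, with "p" (0 to 1); they miss things now and then, are a little off and sometimes report something else, mostly with a low value. They report only what shows in the picture. A call takes as long as a camera call. They do not tell look-alikes from the thing itself.
- cams.boxes_of(camera, thing): "point" ([row, column] in pixels, amid what is visible of it).
- cams.trace(camera, thing): "region" (400x640 bool, what is visible of it) and "point" ([row, column] in pixels, amid what is visible of it).
The state is a dict: "time_s": time; "qpos": joint angles; "joint_vel": joint speeds; "joint_torque": joint torques, N m; "ee_pos": TCP position; "eef_rot": TCP orientation; "ft_force": force on the tool from outside, world axes, zero at the start; "torque": the same for the moment, N m; "grip_width": opening from 0.0 (shut) to 1.0 (fully open); "grip_force": force on a finger pad.
Only numpy, scipy, OpenCV 4.12 (cv2) and the standard library are available. Lean on these libraries where they do the work, as an engineer would, in place of code of your own. Each camera call takes 0.05 s, during which the arm holds its last target. There are 200 camera calls.

## Working session

There is one attempt and no reset: what is moved stays moved. The work goes in short steps, Python scripts to look and compute and a tool call to move; the robot and the scene stay as the last step left them, time stands still between calls to the robot, and variables do not carry over. Pictures are saved under pics/ and viewed, at most 10 in all, crops included, and the job is handed in when it is done.

Besides the shell and the picture viewer there is one more tool, called by a JSON object that holds its "name" and its "arguments", one argument or row to a line. carry_out: Moves the arm, as the interface text tells. Shifts and turns lie within -1 to 1; 1 stands for 200 mm of shift or 2 pi rad of turn. Its arguments: {"type":"object","properties":{"targets":{"type":"array"},"grip":{"type":"number"},"newtons":{"type":"number"}},"required":["targets"]}

```bash
mkdir -p pics; ls; cat > h.py <<'E'
import numpy as np, cv2
from cell import env, cams
def proj(name,P):
    m=cams.camera_model(name);R=np.array(m["orientation"]);p=np.array(m["position"]);K=np.array(m["camera_matrix"])
    c=(np.atleast_2d(P)-p)@R; u=c@K.T; return u[:,:2]/u[:,2:]
def ray(name,row,col):
    m=cams.camera_model(name);R=np.array(m["orientation"]);p=np.array(m["position"]);K=np.array(m["camera_matrix"])
    return p,R@np.linalg.solve(K,[col,row,1.])
def atz(name,row,col,z):
    p,d=ray(name,row,col); return p+d*(z-p[2])/d[2]
E
python3 - <<'E'
from h import *
np.set_printoptions(precision=4,suppress=True)
for n in("top","side"):
    im=cams.capture(n); cv2.imwrite(f"pics/{n}0.png",im[:,:,::-1])
    m=cams.camera_model(n); print(n,m["position"],np.array(m["orientation"]).tolist(),m["camera_matrix"])
    for t in("holder","board","jaw_plate","lock_bolt","lock_tab","brush","tape_roll","spool"):
        print(t,[(np.round(d["point"]),round(d["p"],2)) for d in cams.boxes_of(n,t)][:3])
print(env.state())
E
```

```text
pics
top [ 0.4905 -0.4424  0.9278] [[-0.0019040743672965761, -0.9987362453757587, 0.050222372241224625], [-0.9999936161409845, 0.0020535159296682795, 0.0029241664801612126], [-0.0030236034926729317, -0.05021648379824025, -0.9987337796314191]] [[373.9878   0.     318.0803]
 [  0.     373.9878 199.4155]
 [  0.       0.       1.    ]]
holder [(array([226., 265.]), 0.66)]
board [(array([232., 278.]), 0.92), (array([223., 429.]), 0.91), (array([242., 372.]), 0.75)]
jaw_plate [(array([231., 299.]), 0.69)]
lock_bolt [(array([232., 300.]), 0.55)]
lock_tab [(array([229., 302.]), 0.42)]
brush [(array([228., 264.]), 0.68), (array([264., 290.]), 0.62)]
tape_roll [(array([192., 322.]), 0.9)]
spool [(array([175., 263.]), 0.64), (array([229., 301.]), 0.54)]
side [ 0.0693 -1.1584  0.8001] [[0.8495782709245848, -0.3301411802217411, 0.41136791646236703], [-0.5270085469477619, -0.5636492524244939, 0.6360515008120947], [0.021880425425520128, -0.7571699421946867, -0.6528513809590152]] [[427.7839   0.     316.3277]
 [  0.     427.7839 207.2631]
 [  0.       0.       1.    ]]
holder [(array([206., 284.]), 
[... 177 characters left out ...]
 282.]), 0.49)]
brush [(array([226., 253.]), 0.53), (array([200., 285.]), 0.36)]
tape_roll [(array([219., 328.]), 0.76)]
spool [(array([186., 312.]), 0.64)]
{'time_s': 0.9, 'qpos': array([-1.4933,  0.1808,  1.607 ,  0.    ,  1.3538, -0.2063]), 'joint_vel': array([ 0.0006, -0.0007, -0.0013, -0.001 , -0.0024,  0.0006]), 'joint_torque': array([  0.0004, -43.3827, -34.2176,   0.0704,   0.031 ,  -0.    ]), 'ee_pos': array([ 0.161 , -0.552 ,  0.2387]), 'eef_rot': array([[ 0.96,  0.28,  0.  ],
       [ 0.28, -0.96, -0.  ],
       [ 0.  ,  0.  , -1.  ]]), 'ft_force': array([-1.1698,  1.5371,  0.2786]), 'torque': array([ 0.0442, -0.0655, -0.0236]), 'grip_force': 0.0, 'grip_width': 1.0031892681375172}
```

View pics/top0.png

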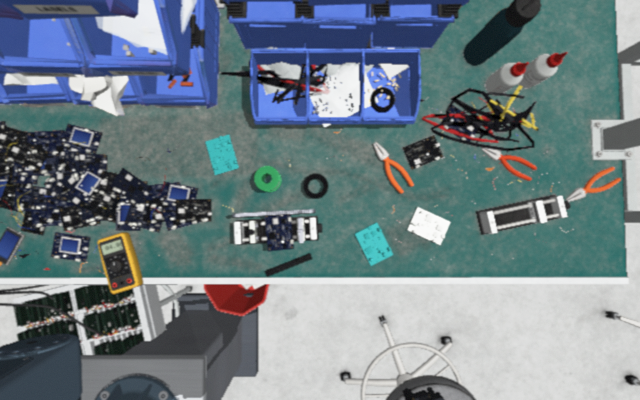

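View pics/side0.png

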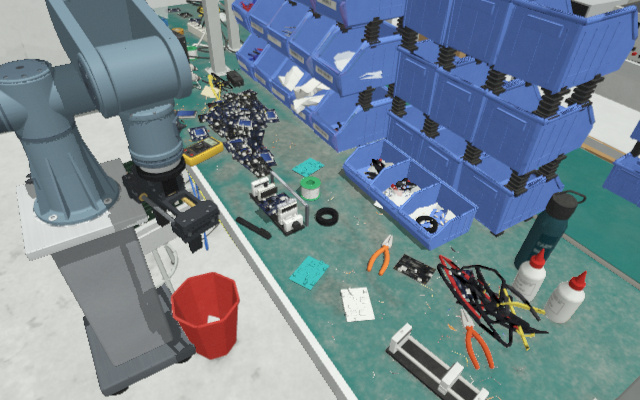

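The top view shows the holder at about (275,230). Its rail is on the far side (row 214), its jaw with knob is on the right (300,230), and the brush is at (290,264). So holder y points roughly along world +y. I'll zoom in next.

```bash
python3 - <<'E'
import cv2
a=cv2.imread("pics/top0.png")[195:285,215:340]; b=cv2.imread("pics/side0.png")[160:250,230:350]
cv2.imwrite("pics/c1.png",cv2.resize(a,None,fx=6,fy=6,interpolation=cv2.INTER_CUBIC))
cv2.imwrite("pics/c2.png",cv2.resize(b,None,fx=6,fy=6,interpolation=cv2.INTER_CUBIC))
E
```

```text
(no output)
```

View pics/c1.png

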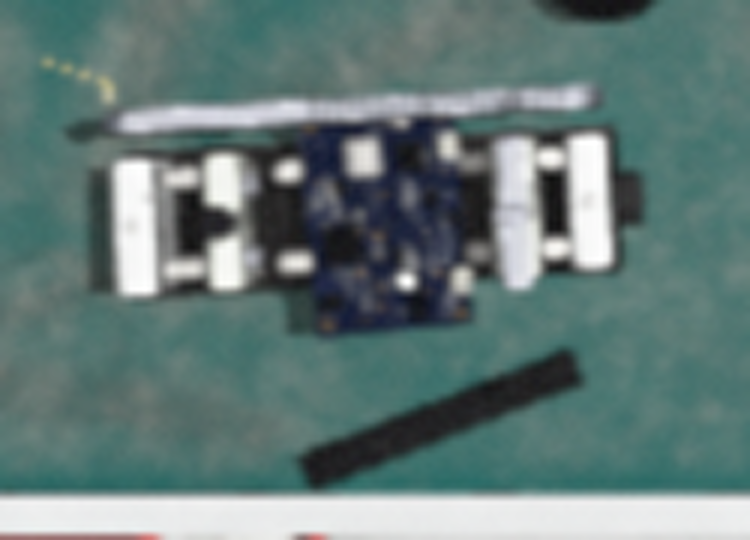

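View pics/c2.png

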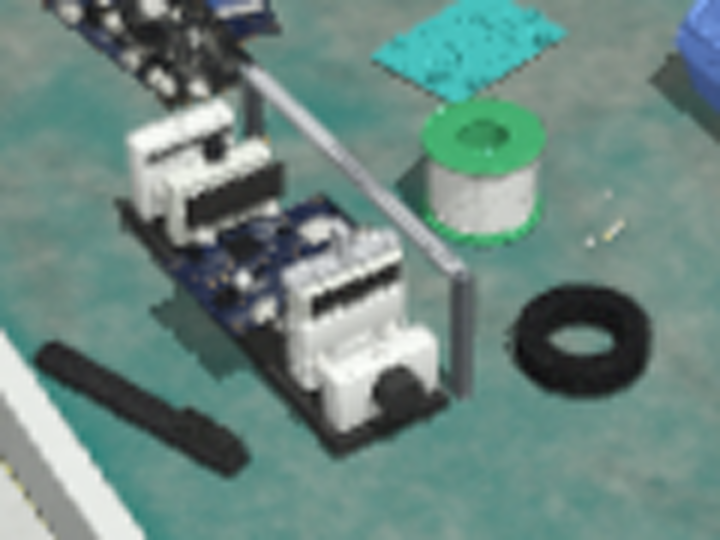

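```bash
python3 - <<'E'
from h import *
np.set_printoptions(precision=4,suppress=True)
def T(n,x,y,z): return atz("top",195+y/6,215+x/6,z)
def S(n,x,y,z): return atz("side",160+y/6,230+x/6,z)
a=T(0,112,121,.07);b=T(0,598,97,.07);print("rail top",a,b)
a2=S(0,248,70,.073);b2=S(0,460,270,.073);print("rail side",a2,b2)
print("side base corners near/right",S(0,335,455,0.0),S(0,450,402,0.0), "left",S(0,122,205,0))
print("endblock top corners (z44)",[T(0,*q,.044) for q in((570,136),(610,133),(575,272),(615,268))])
print("endblk side top",[S(0,*q,.044) for q in((325,365),(437,328))])
print("push block (z75)",[T(0,*q,.077) for q in((498,138),(532,137),(503,287),(536,285))])
print("pushblk rear top edge side z75",S(0,305,312,.075),S(0,405,265,.075))
print("backstop T z57",[T(0,*q,.057) for q in((205,155),(243,153),(207,290),(245,288))], "pad edge",T(0,262,200,.05))
print("board",[T(0,*q,.047) for q in((305,130),(460,120),(322,333),(470,320))])
print("base T z0.01",[T(0,*q,.012) for q in((620,270),(92,292),(92,168))])
E
```

```text
rail top [ 0.4979 -0.2462  0.07  ] [ 0.5067 -0.432   0.07  ]
rail side [ 0.4984 -0.2517  0.073 ] [ 0.5104 -0.4295  0.073 ]
side base corners near/right [ 0.4424 -0.4366  0.    ] [ 0.5036 -0.4331  0.    ] left [ 0.4364 -0.2299  0.    ]
endblock top corners (z44) [array([ 0.4918, -0.4207,  0.044 ]), array([ 0.493 , -0.4364,  0.044 ]), array([ 0.4386, -0.4226,  0.044 ]), array([ 0.4401, -0.4383,  0.044 ])]
endblk side top [array([ 0.4449, -0.4254,  0.044 ]), array([ 0.499 , -0.4292,  0.044 ])]
push block (z75) [array([ 0.4911, -0.3942,  0.077 ]), array([ 0.4914, -0.4071,  0.077 ]), array([ 0.4349, -0.3961,  0.077 ]), array([ 0.4356, -0.4086,  0.077 ])]
pushblk rear top edge side z75 [ 0.4381 -0.4218  0.075 ] [ 0.4902 -0.4165  0.075 ]
backstop T z57 [array([ 0.4847, -0.2795,  0.057 ]), array([ 0.4855, -0.2942,  0.057 ]), array([ 0.4326, -0.2806,  0.057 ]), array([ 0.4334, -0.2953,  0.057 ])] pad edge [ 0.4671 -0.3006  0.05  ]
board [array([ 0.4944, -0.3168,  0.047 ]), array([ 0.4982, -0.3776,  0.047 ]), array([ 0.4152, -0.3238,  0.047 ]), array([ 0.4201, -0.3816,  0.047 ])]
base T z0.01 [array([ 0.4375, -0.4402,  0.012 ]), array([ 0.4289, -0.2255,  0.012 ]), array([ 0.4792, -0.225 ,  0.012 ])]
```

{"name": "carry_out", "arguments": {
  "targets": [
    {"tx": 0.75, "ty": 0.25, "tz": 0, "az": 0.1},
    {"tx": 0.75, "ty": 0.25, "tz": 0, "az": 0.1},
    {"tx": 0.75, "ty": 0.25, "tz": 0, "az": 0.1},
    {"tx": 0.75, "ty": 0.25, "tz": 0, "az": 0.1},
    {"tx": 0.75, "ty": 0.25, "tz": 0, "az": 0.1}
  ],
  "grip": 0,
  "newtons": 10
}}

```text
invalid input at $.targets[0]: expected keys tx, ty, tz, ax, ay, az
```

{"name": "carry_out", "arguments": {
  "targets": [
    {"tx": 0.75, "ty": 0.25, "tz": 0, "ax": 0, "ay": 0, "az": 0.1},
    {"tx": 0.75, "ty": 0.25, "tz": 0, "ax": 0, "ay": 0, "az": 0.1},
    {"tx": 0.75, "ty": 0.25, "tz": 0, "ax": 0, "ay": 0, "az": 0.1},
    {"tx": 0.75, "ty": 0.25, "tz": 0, "ax": 0, "ay": 0, "az": 0.1},
    {"tx": 0.75, "ty": 0.25, "tz": 0, "ax": 0, "ay": 0, "az": 0.1}
  ],
  "grip": 0,
  "newtons": 10
}}

```text
time_s: 1.32
ee_pos: [0.3162, -0.4995, 0.2388]
eef_rot: [[0.606, 0.796, 0.002], [0.796, -0.606, 0.001], [0.002, 0.001, -1.0]]
ft_force: [-0.3, -0.7, 0.4]
grip_width: 0.643
grip_force: 0.0
```

{"name": "carry_out", "arguments": {
  "targets": [
    {"tx": 0.755, "ty": 0.31, "tz": 0, "ax": 0, "ay": 0, "az": 0.112},
    {"tx": 0.755, "ty": 0.31, "tz": 0, "ax": 0, "ay": 0, "az": 0.112},
    {"tx": 0.755, "ty": 0.31, "tz": 0, "ax": 0, "ay": 0, "az": 0.112},
    {"tx": 0.755, "ty": 0.31, "tz": 0, "ax": 0, "ay": 0, "az": 0.112},
    {"tx": 0.755, "ty": 0.31, "tz": 0, "ax": 0, "ay": 0, "az": 0.112}
  ]
}}

```text
time_s: 1.73
ee_pos: [0.4677, -0.4364, 0.2387]
eef_rot: [[0.025, 1.0, 0.003], [1.0, -0.025, 0.001], [0.001, 0.003, -1.0]]
ft_force: [-0.9, 0.1, -0.5]
grip_width: 0.266
grip_force: 0.0
```

{"name": "carry_out", "arguments": {
  "targets": [
    {"tx": 0, "ty": 0, "tz": -0.2, "ax": 0, "ay": 0, "az": 0},
    {"tx": 0, "ty": 0, "tz": -0.4, "ax": 0, "ay": 0, "az": 0.012},
    {"tx": 0, "ty": 0, "tz": -0.5, "ax": 0, "ay": 0, "az": 0.012},
    {"tx": 0, "ty": 0, "tz": -0.5, "ax": 0, "ay": 0, "az": 0.012}
  ]
}}

```text
time_s: 2.07
ee_pos: [0.4598, -0.4366, 0.1325]
eef_rot: [[-0.039, 0.999, -0.006], [0.999, 0.039, 0.009], [0.009, -0.006, -1.0]]
ft_force: [0.1, 0.5, -0.2]
grip_width: 0.005
grip_force: 0.0
```

```bash
python3 - <<'E'
from h import *
s=env.state();print(s["time_s"],s["ee_pos"],s["eef_rot"],s["ft_force"],s["qpos"])
ims=[]
for n,(r,c) in(("top",(230,275)),("side",(205,290))):
    im=cams.capture(n)[:,:,::-1]; p=proj(n,[[.467,-.42,.07]])[0]; c,r=p.round().astype(int); print(p)
    ims.append(cv2.resize(im[r-45:r+45,c-40:c+40],None,fx=5,fy=5,interpolation=cv2.INTER_CUBIC))
cv2.imwrite("pics/d.png",np.hstack(ims))
E
```

```text
2.0667 [ 0.45977959 -0.43663651  0.13245646] [[-0.03865104  0.99923353 -0.00620111]
 [ 0.99921437  0.03870322  0.00852719]
 [ 0.00876066 -0.00586665 -0.99994442]] [ 0.1149795   0.52741835 -0.20116074] [-9.46432048e-01  4.22305259e-01  1.52613905e+00 -4.96444811e-05
  1.20369200e+00 -9.85101838e-01]
[309.43539364 228.52419851]
[290.4154745 209.3202225]
```

View pics/d.png

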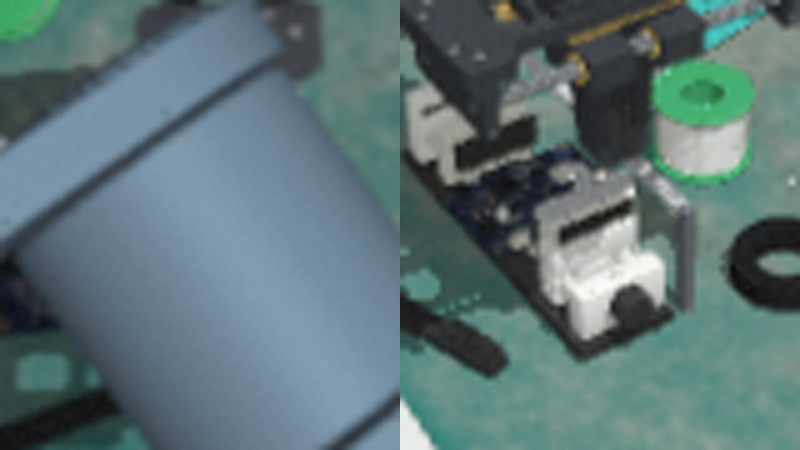

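The side view shows the closed fingers above the holder, with nothing touching yet. The jaw's rear face is in clear view, and the tab is at about crop (600,175). I'll let the arm settle.

{"name": "carry_out", "arguments": {
  "targets": [
    {"tx": 0, "ty": 0, "tz": 0, "ax": 0, "ay": 0, "az": 0},
    {"tx": 0, "ty": 0, "tz": 0, "ax": 0, "ay": 0, "az": 0},
    {"tx": 0, "ty": 0, "tz": 0, "ax": 0, "ay": 0, "az": 0}
  ]
}}

```text
time_s: 2.42
ee_pos: [0.4628, -0.4412, 0.1411]
eef_rot: [[-0.038, 0.999, 0.002], [0.999, 0.038, -0.003], [-0.003, 0.002, -1.0]]
ft_force: [-0.4, 0.1, -0.2]
grip_width: 0.004
grip_force: 0.0
```

```bash
python3 - <<'E'
from h import *
np.set_printoptions(precision=4,suppress=True)
s=env.state();print(s["time_s"],s["ee_pos"],s["eef_rot"],s["ft_force"])
yaw=.05;c,si=np.cos(yaw),np.sin(yaw)
H=np.array([[c,-si],[si,c]])
def W(x,y,z): return np.r_[H@[x,y]+[.4625,-.339],z]
im=cams.capture("side")[:,:,::-1]; r,cc=209,290
k=8;out=cv2.resize(im[r-36:r+36,cc-45:cc+45],None,fx=k,fy=k,interpolation=cv2.INTER_CUBIC)
def L(a,b,col):
    p=[tuple(int(v) for v in ((q-[cc-45-.5,r-36-.5])*k)) for q in proj("side",[W(*a),W(*b)])]
    cv2.line(out,*p,col,1)
jy=-.060
for z in(.057,.075): L((-.026,jy-.009,z),(.026,jy-.009,z),(0,0,255))
for x in(-.026,.026): L((x,jy-.009,.057),(x,jy-.009,.075),(0,0,255))
L((.041,-.1,.073),(.041,.1,.073),(0,255,0))
for y in(-.1,): L((-.03,y,0),(.03,y,0),(0,255,255))
for x in(-.03,.03): L((x,-.1,0),(x,.1,0),(0,255,255))
cv2.imwrite("pics/e.png",out)
E
```

```text
2.4167 [ 0.4628 -0.4412  0.1411] [[-0.0381  0.9993  0.0022]
 [ 0.9993  0.0381 -0.0032]
 [-0.0033  0.0021 -1.    ]] [-0.4208  0.0816 -0.1611]
```

View pics/e.png

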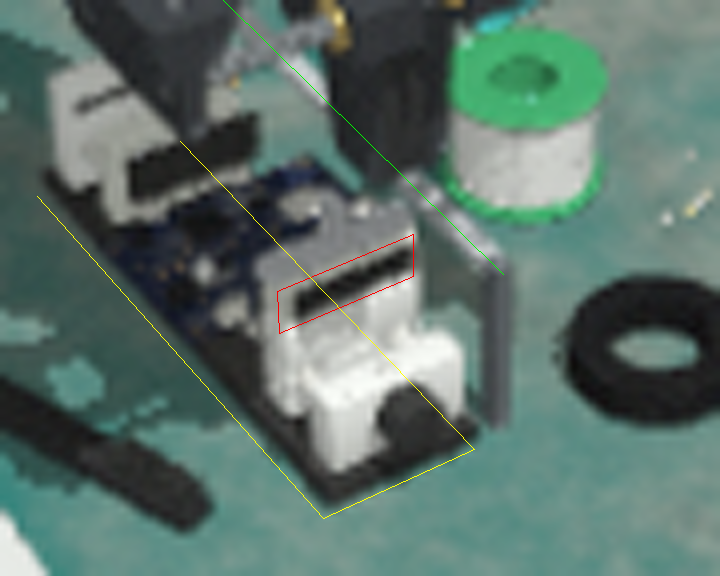

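{"name": "carry_out", "arguments": {
  "targets": [
    {"tx": 0.01, "ty": 0, "tz": -0.15, "ax": 0, "ay": 0, "az": 0},
    {"tx": 0.02, "ty": 0, "tz": -0.3, "ax": 0, "ay": 0, "az": 0},
    {"tx": 0.02, "ty": 0, "tz": -0.385, "ax": 0, "ay": 0, "az": 0},
    {"tx": 0.02, "ty": 0, "tz": -0.385, "ax": 0, "ay": 0, "az": 0},
    {"tx": 0.02, "ty": 0, "tz": -0.385, "ax": 0, "ay": 0, "az": 0}
  ]
}}

```text
time_s: 2.88
ee_pos: [0.4658, -0.4398, 0.0616]
eef_rot: [[-0.038, 0.999, -0.001], [0.999, 0.038, 0.001], [0.001, -0.001, -1.0]]
ft_force: [-0.4, 0.4, -0.5]
grip_width: 0.005
grip_force: 0.0
```

{"name": "carry_out", "arguments": {
  "targets": [
    {"tx": 0, "ty": 0.01, "tz": 0, "ax": 0, "ay": 0, "az": 0},
    {"tx": 0, "ty": 0.02, "tz": 0, "ax": 0, "ay": 0, "az": 0},
    {"tx": 0, "ty": 0.03, "tz": 0, "ax": 0, "ay": 0, "az": 0},
    {"tx": 0, "ty": 0.04, "tz": 0, "ax": 0, "ay": 0, "az": 0},
    {"tx": 0, "ty": 0.05, "tz": 0, "ax": 0, "ay": 0, "az": 0}
  ]
}}

```text
time_s: 3.3
ee_pos: [0.4663, -0.4301, 0.0626]
eef_rot: [[-0.038, 0.999, 0.001], [0.999, 0.038, -0.001], [-0.001, 0.001, -1.0]]
ft_force: [0.5, -0.1, 0.7]
grip_width: 0.006
grip_force: 0.0
```

```bash
python3 - <<'E'
from h import *
np.set_printoptions(precision=4,suppress=True)
p,d=ray("side",198.6,288.1)
n=np.array([-np.sin(.05),np.cos(.05)]);o=np.array([.4625,-.339])
for z in(.081,.0895,.098):
  q=p+d*(z-p[2])/d[2];print(z,q)
for jy in(-.060,-.056):
  t=((o-p[:2])@n+jy)/(d[:2]@n);print(jy,p+t*d)
E
```

```text
0.081 [ 0.4767 -0.3906  0.081 ]
0.0895 [ 0.4719 -0.3996  0.0895]
0.098 [ 0.4671 -0.4087  0.098 ]
-0.06 [ 0.4724 -0.3986  0.0885]
-0.056 [ 0.4746 -0.3945  0.0847]
```

{"name": "carry_out", "arguments": {
  "targets": [
    {"tx": 0, "ty": 0.01, "tz": 0, "ax": 0, "ay": 0, "az": 0},
    {"tx": 0, "ty": 0.02, "tz": 0, "ax": 0, "ay": 0, "az": 0},
    {"tx": -0.002, "ty": 0.03, "tz": 0, "ax": 0, "ay": 0, "az": 0},
    {"tx": -0.002, "ty": 0.04, "tz": 0, "ax": 0, "ay": 0, "az": 0},
    {"tx": -0.002, "ty": 0.04, "tz": 0, "ax": 0, "ay": 0, "az": 0}
  ]
}}

```text
time_s: 3.72
ee_pos: [0.4655, -0.4215, 0.0616]
eef_rot: [[-0.039, 0.999, -0.0], [0.999, 0.039, 0.0], [0.0, -0.0, -1.0]]
ft_force: [-0.2, 0.2, 0.6]
grip_width: 0.004
grip_force: 0.0
```

{"name": "carry_out", "arguments": {
  "targets": [
    {"tx": 0, "ty": 0.005, "tz": 0, "ax": 0, "ay": 0, "az": 0},
    {"tx": 0, "ty": 0.01, "tz": 0, "ax": 0, "ay": 0, "az": 0},
    {"tx": 0, "ty": 0.015, "tz": 0, "ax": 0, "ay": 0, "az": 0},
    {"tx": 0, "ty": 0.02, "tz": 0, "ax": 0, "ay": 0, "az": 0}
  ]
}}

```text
time_s: 4.05
ee_pos: [0.4656, -0.4195, 0.0618]
eef_rot: [[-0.038, 0.999, 0.001], [0.999, 0.038, -0.003], [-0.003, 0.0, -1.0]]
ft_force: [0.3, -5.6, -3.7]
grip_width: 0.003
grip_force: 3.0
```

{"name": "carry_out", "arguments": {
  "targets": [
    {"tx": 0, "ty": 0.005, "tz": 0, "ax": 0, "ay": 0, "az": 0},
    {"tx": 0, "ty": 0.01, "tz": 0, "ax": 0, "ay": 0, "az": 0},
    {"tx": 0, "ty": 0.015, "tz": 0, "ax": 0, "ay": 0, "az": 0},
    {"tx": 0, "ty": 0.02, "tz": 0, "ax": 0, "ay": 0, "az": 0}
  ]
}}

```text
time_s: 4.38
ee_pos: [0.4654, -0.4156, 0.0618]
eef_rot: [[-0.038, 0.999, 0.0], [0.999, 0.038, -0.003], [-0.003, 0.0, -1.0]]
ft_force: [-0.5, -5.9, -2.9]
grip_width: 0.001
grip_force: 3.0
```

{"name": "carry_out", "arguments": {
  "targets": [
    {"tx": 0, "ty": 0.01, "tz": 0, "ax": 0, "ay": 0, "az": 0},
    {"tx": 0, "ty": 0.02, "tz": 0, "ax": 0, "ay": 0, "az": 0},
    {"tx": -0.001, "ty": 0.03, "tz": 0, "ax": 0, "ay": 0, "az": 0},
    {"tx": -0.001, "ty": 0.04, "tz": 0, "ax": 0, "ay": 0, "az": 0},
    {"tx": -0.002, "ty": 0.05, "tz": 0, "ax": 0, "ay": 0, "az": 0}
  ]
}}

```text
time_s: 4.8
ee_pos: [0.4649, -0.4057, 0.0618]
eef_rot: [[-0.038, 0.999, 0.0], [0.999, 0.038, -0.003], [-0.003, -0.0, -1.0]]
ft_force: [-1.0, -6.3, -3.4]
grip_width: 0.003
grip_force: 3.1
```

{"name": "carry_out", "arguments": {
  "targets": [
    {"tx": 0, "ty": 0.005, "tz": 0, "ax": 0, "ay": 0, "az": 0},
    {"tx": 0, "ty": 0.01, "tz": 0, "ax": 0, "ay": 0, "az": 0},
    {"tx": -0.001, "ty": 0.015, "tz": 0, "ax": 0, "ay": 0, "az": 0},
    {"tx": -0.001, "ty": 0.02, "tz": 0, "ax": 0, "ay": 0, "az": 0}
  ]
}}

```text
time_s: 5.13
ee_pos: [0.4647, -0.4017, 0.0618]
eef_rot: [[-0.038, 0.999, 0.0], [0.999, 0.038, -0.003], [-0.003, -0.0, -1.0]]
ft_force: [-1.5, -6.3, -3.1]
grip_width: 0.012
grip_force: 3.1
```

```bash
python3 - <<'E'
from h import *
im=cams.capture("side")[:,:,::-1]; r,cc=205,290
cv2.imwrite("pics/f.png",cv2.resize(im[r-36:r+36,cc-45:cc+45],None,fx=8,fy=8,interpolation=cv2.INTER_CUBIC))
E
```

```text
(no output)
```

View pics/f.png

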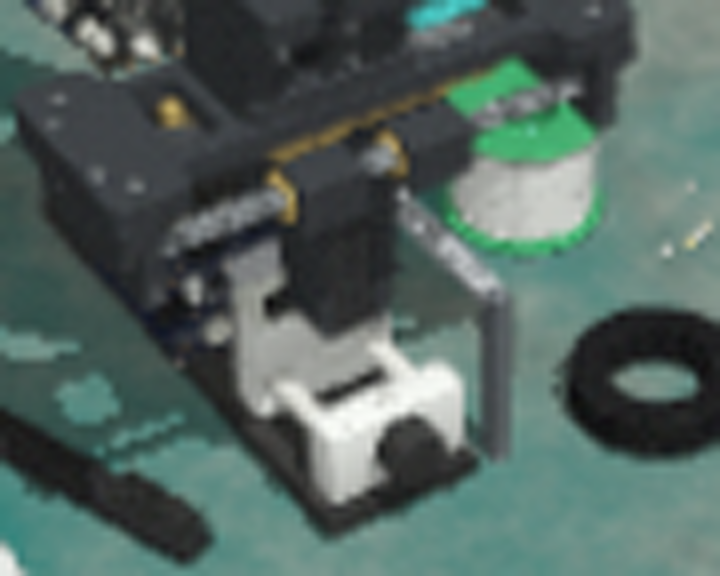

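The fingers are on the jaw's rear face, and the jaw has moved off the end block. Sliding alone takes about 6.2 N.

{"name": "carry_out", "arguments": {
  "targets": [
    {"tx": 0, "ty": 0.005, "tz": 0, "ax": 0, "ay": 0, "az": 0},
    {"tx": 0, "ty": 0.01, "tz": 0, "ax": 0, "ay": 0, "az": 0},
    {"tx": -0.001, "ty": 0.015, "tz": 0, "ax": 0, "ay": 0, "az": 0},
    {"tx": -0.001, "ty": 0.02, "tz": 0, "ax": 0, "ay": 0, "az": 0}
  ]
}}

```text
time_s: 5.52
ee_pos: [0.4645, -0.3977, 0.0618]
eef_rot: [[-0.038, 0.999, 0.0], [0.999, 0.038, -0.003], [-0.003, -0.0, -1.0]]
ft_force: [-2.4, -6.1, -2.6]
grip_width: 0.004
grip_force: 3.1
```

{"name": "carry_out", "arguments": {
  "targets": [
    {"tx": 0, "ty": 0.005, "tz": 0, "ax": 0, "ay": 0, "az": 0},
    {"tx": 0, "ty": 0.01, "tz": 0, "ax": 0, "ay": 0, "az": 0}
  ]
}}

```text
time_s: 5.68
ee_pos: [0.4644, -0.3959, 0.0618]
eef_rot: [[-0.038, 0.999, -0.0], [0.999, 0.038, -0.003], [-0.003, -0.0, -1.0]]
ft_force: [-1.7, -6.8, -3.8]
grip_width: 0.009
grip_force: 3.8
```

{"name": "carry_out", "arguments": {
  "targets": [
    {"tx": -0.001, "ty": 0.005, "tz": 0, "ax": 0, "ay": 0, "az": 0},
    {"tx": -0.001, "ty": 0.01, "tz": 0, "ax": 0, "ay": 0, "az": 0}
  ]
}}

```text
time_s: 5.85
ee_pos: [0.4643, -0.3944, 0.0619]
eef_rot: [[-0.038, 0.999, 0.0], [0.999, 0.038, -0.004], [-0.004, 0.0, -1.0]]
ft_force: [-1.9, -9.5, -4.5]
grip_width: 0.004
grip_force: 4.7
```

{"name": "carry_out", "arguments": {
  "targets": [
    {"tx": -0.001, "ty": 0.005, "tz": 0, "ax": 0, "ay": 0, "az": 0},
    {"tx": -0.001, "ty": 0.01, "tz": 0, "ax": 0, "ay": 0, "az": 0}
  ]
}}

```text
time_s: 6.02
ee_pos: [0.4642, -0.3929, 0.0619]
eef_rot: [[-0.038, 0.999, 0.001], [0.999, 0.038, -0.005], [-0.005, 0.001, -1.0]]
ft_force: [-0.7, -10.6, -6.4]
grip_width: 0.004
grip_force: 5.5
```

{"name": "carry_out", "arguments": {
  "targets": [
    {"tx": 0, "ty": 0, "tz": 0, "ax": 0, "ay": 0, "az": 0}
  ]
}}

```text
time_s: 6.1
ee_pos: [0.4642, -0.3928, 0.0619]
eef_rot: [[-0.038, 0.999, 0.001], [0.999, 0.038, -0.005], [-0.005, 0.0, -1.0]]
ft_force: [-0.8, -10.2, -5.5]
grip_width: 0.005
grip_force: 5.0
```

{"name": "carry_out", "arguments": {
  "targets": [
    {"tx": 0, "ty": -0.05, "tz": 0, "ax": 0, "ay": 0, "az": 0},
    {"tx": 0, "ty": -0.1, "tz": 0, "ax": 0, "ay": 0, "az": 0},
    {"tx": 0, "ty": -0.1, "tz": 0.15, "ax": 0, "ay": 0, "az": 0},
    {"tx": 0, "ty": -0.1, "tz": 0.34, "ax": 0, "ay": 0, "az": 0},
    {"tx": 0, "ty": -0.1, "tz": 0.34, "ax": 0, "ay": 0, "az": 0}
  ]
}}

```text
time_s: 6.52
ee_pos: [0.4672, -0.414, 0.1371]
eef_rot: [[-0.038, 0.999, 0.007], [0.999, 0.038, -0.008], [-0.008, 0.007, -1.0]]
ft_force: [1.5, -1.3, 1.8]
grip_width: 0.003
grip_force: 0.0
```

{"name": "carry_out", "arguments": {
  "targets": [
    {"tx": -0.17, "ty": 0, "tz": 0, "ax": 0, "ay": 0, "az": 0},
    {"tx": -0.17, "ty": 0.2, "tz": 0, "ax": 0, "ay": 0, "az": 0},
    {"tx": -0.17, "ty": 0.2, "tz": 0, "ax": 0, "ay": 0, "az": 0},
    {"tx": -0.17, "ty": 0.2, "tz": 0, "ax": 0, "ay": 0, "az": 0}
  ]
}}

```text
time_s: 6.85
ee_pos: [0.4302, -0.3691, 0.1297]
eef_rot: [[-0.039, 0.999, -0.0], [0.999, 0.039, 0.001], [0.001, -0.0, -1.0]]
ft_force: [0.6, -0.3, 0.1]
grip_width: 0.001
grip_force: 0.0
```

```bash
python3 - <<'E'
from h import *
im=cams.capture("side")[:,:,::-1]; r,cc=200,285
cv2.imwrite("pics/g.png",cv2.resize(im[r-36:r+36,cc-45:cc+45],None,fx=8,fy=8,interpolation=cv2.INTER_CUBIC))
print(env.state()["ee_pos"])
for x in(.462,.468,.474):print(x,(proj("side",[[x,-.375,.081],[x,-.375,.098]])-[cc-45-.5,r-36-.5])*8)
E
```

```text
[ 0.43082982 -0.3702804   0.1301588 ]
0.462 [[326.86751254 269.17333786]
 [325.14981491 228.97398354]]
0.468 [[342.90951418 263.35988399]
 [341.35447653 223.19149434]]
0.474 [[358.88169539 257.57173232]
 [357.4879128  217.43442128]]
```

View pics/g.png

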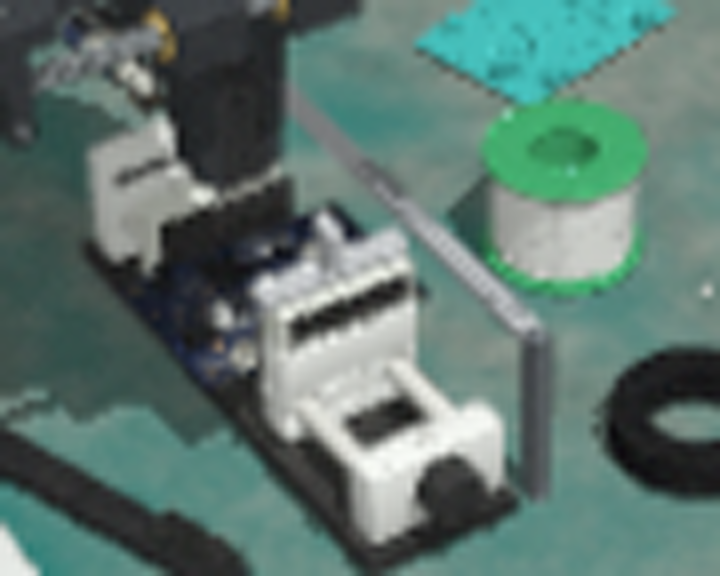

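The tab stands at about crop (330,235), clear to the right of the fingers. I'll lower beside it.

{"name": "carry_out", "arguments": {
  "targets": [
    {"tx": -0.01, "ty": 0, "tz": -0.1, "ax": 0, "ay": 0, "az": 0},
    {"tx": -0.01, "ty": 0, "tz": -0.16, "ax": 0, "ay": 0, "az": 0},
    {"tx": -0.01, "ty": 0, "tz": -0.21, "ax": 0, "ay": 0, "az": 0},
    {"tx": -0.01, "ty": 0, "tz": -0.21, "ax": 0, "ay": 0, "az": 0},
    {"tx": -0.01, "ty": 0, "tz": -0.21, "ax": 0, "ay": 0, "az": 0}
  ]
}}

```text
time_s: 7.32
ee_pos: [0.4283, -0.3698, 0.0868]
eef_rot: [[-0.038, 0.999, -0.001], [0.999, 0.038, 0.002], [0.002, -0.001, -1.0]]
ft_force: [-0.2, 0.1, 0.8]
grip_width: 0.006
grip_force: 0.0
```

{"name": "carry_out", "arguments": {
  "targets": [
    {"tx": 0.01, "ty": 0, "tz": 0, "ax": 0, "ay": 0, "az": 0},
    {"tx": 0.02, "ty": 0.001, "tz": 0, "ax": 0, "ay": 0, "az": 0},
    {"tx": 0.03, "ty": 0.001, "tz": 0, "ax": 0, "ay": 0, "az": 0},
    {"tx": 0.04, "ty": 0.002, "tz": 0, "ax": 0, "ay": 0, "az": 0},
    {"tx": 0.05, "ty": 0.002, "tz": 0, "ax": 0, "ay": 0, "az": 0}
  ]
}}

```text
time_s: 7.73
ee_pos: [0.4389, -0.3698, 0.0882]
eef_rot: [[-0.039, 0.999, 0.001], [0.999, 0.039, -0.001], [-0.001, 0.001, -1.0]]
ft_force: [-0.6, -0.0, 0.2]
grip_width: 0.005
grip_force: 0.0
```

{"name": "carry_out", "arguments": {
  "targets": [
    {"tx": 0.01, "ty": 0, "tz": 0, "ax": 0, "ay": 0, "az": 0},
    {"tx": 0.02, "ty": 0.001, "tz": 0, "ax": 0, "ay": 0, "az": 0},
    {"tx": 0.03, "ty": 0.001, "tz": 0, "ax": 0, "ay": 0, "az": 0},
    {"tx": 0.04, "ty": 0.002, "tz": 0, "ax": 0, "ay": 0, "az": 0}
  ]
}}

```text
time_s: 8.07
ee_pos: [0.4464, -0.3692, 0.0877]
eef_rot: [[-0.039, 0.999, -0.001], [0.999, 0.039, -0.0], [0.0, -0.001, -1.0]]
ft_force: [-2.0, -0.5, 1.0]
grip_width: 0.005
grip_force: 1.1
```

{"name": "carry_out", "arguments": {
  "targets": [
    {"tx": 0.01, "ty": 0, "tz": 0, "ax": 0, "ay": 0, "az": 0},
    {"tx": 0.02, "ty": 0.001, "tz": 0, "ax": 0, "ay": 0, "az": 0},
    {"tx": 0.03, "ty": 0.001, "tz": 0, "ax": 0, "ay": 0, "az": 0},
    {"tx": 0.04, "ty": 0.002, "tz": 0, "ax": 0, "ay": 0, "az": 0},
    {"tx": 0.05, "ty": 0.002, "tz": 0, "ax": 0, "ay": 0, "az": 0}
  ]
}}

```text
time_s: 8.48
ee_pos: [0.4565, -0.3688, 0.0877]
eef_rot: [[-0.038, 0.999, -0.0], [0.999, 0.038, 0.0], [0.0, -0.0, -1.0]]
ft_force: [-3.1, 0.5, 0.5]
grip_width: 0.006
grip_force: 1.1
```

{"name": "carry_out", "arguments": {
  "targets": [
    {"tx": 0.01, "ty": 0, "tz": 0, "ax": 0, "ay": 0, "az": 0},
    {"tx": 0.02, "ty": 0.001, "tz": 0, "ax": 0, "ay": 0, "az": 0}
  ]
}}

```text
time_s: 8.65
ee_pos: [0.4606, -0.3685, 0.0877]
eef_rot: [[-0.038, 0.999, -0.0], [0.999, 0.038, 0.0], [0.0, -0.0, -1.0]]
ft_force: [-2.2, 0.2, 0.6]
grip_width: 0.003
grip_force: 1.1
```

{"name": "carry_out", "arguments": {
  "targets": [
    {"tx": 0.005, "ty": 0, "tz": 0, "ax": 0, "ay": 0, "az": 0},
    {"tx": 0.01, "ty": 0.001, "tz": 0, "ax": 0, "ay": 0, "az": 0}
  ]
}}

```text
time_s: 8.82
ee_pos: [0.4626, -0.3684, 0.0877]
eef_rot: [[-0.039, 0.999, -0.0], [0.999, 0.039, -0.0], [-0.0, -0.0, -1.0]]
ft_force: [-2.0, -0.8, 0.6]
grip_width: 0.004
grip_force: 1.0
```

{"name": "carry_out", "arguments": {
  "targets": [
    {"tx": 0.005, "ty": 0, "tz": 0, "ax": 0, "ay": 0, "az": 0},
    {"tx": 0.008, "ty": 0, "tz": 0, "ax": 0, "ay": 0, "az": 0}
  ]
}}

```text
time_s: 8.98
ee_pos: [0.4641, -0.3684, 0.0877]
eef_rot: [[-0.038, 0.999, -0.0], [0.999, 0.038, 0.0], [0.0, -0.0, -1.0]]
ft_force: [-2.3, 0.3, 0.7]
grip_width: 0.003
grip_force: 1.1
```

{"name": "carry_out", "arguments": {
  "targets": [
    {"tx": 0.004, "ty": 0, "tz": 0, "ax": 0, "ay": 0, "az": 0},
    {"tx": 0.007, "ty": 0, "tz": 0, "ax": 0, "ay": 0, "az": 0}
  ]
}}

```text
time_s: 9.15
ee_pos: [0.4652, -0.3683, 0.0876]
eef_rot: [[-0.038, 0.999, -0.001], [0.999, 0.038, 0.0], [0.0, -0.001, -1.0]]
ft_force: [-4.3, 0.7, 2.2]
grip_width: 0.006
grip_force: 2.4
```

Force is rising, so the bolt is at or near the stop. I'll push a little more to confirm.

{"name": "carry_out", "arguments": {
  "targets": [
    {"tx": 0.003, "ty": 0, "tz": 0, "ax": 0, "ay": 0, "az": 0},
    {"tx": 0.006, "ty": 0, "tz": 0, "ax": 0, "ay": 0, "az": 0}
  ]
}}

```text
time_s: 9.32
ee_pos: [0.4655, -0.3683, 0.0876]
eef_rot: [[-0.039, 0.999, -0.003], [0.999, 0.039, 0.001], [0.001, -0.002, -1.0]]
ft_force: [-8.4, -0.6, 4.0]
grip_width: 0.003
grip_force: 4.8
```

The bolt is hard against its stop: the force rose steeply with almost no motion. I'll back off and lift away.

{"name": "carry_out", "arguments": {
  "targets": [
    {"tx": -0.04, "ty": 0, "tz": 0, "ax": 0, "ay": 0, "az": 0},
    {"tx": -0.08, "ty": 0, "tz": 0, "ax": 0, "ay": 0, "az": 0},
    {"tx": -0.08, "ty": 0, "tz": 0.15, "ax": 0, "ay": 0, "az": 0},
    {"tx": -0.08, "ty": 0, "tz": 0.3, "ax": 0, "ay": 0, "az": 0},
    {"tx": -0.08, "ty": 0, "tz": 0.5, "ax": 0, "ay": 0, "az": 0}
  ]
}}

```text
time_s: 9.73
ee_pos: [0.4491, -0.3671, 0.1863]
eef_rot: [[-0.038, 0.999, -0.002], [0.999, 0.038, 0.004], [0.004, -0.002, -1.0]]
ft_force: [0.6, -0.3, -0.8]
grip_width: 0.006
grip_force: 0.0
```

{"name": "carry_out", "arguments": {
  "targets": [
    {"tx": 0, "ty": 0.1, "tz": 0.15, "ax": 0, "ay": 0, "az": 0},
    {"tx": 0, "ty": 0.1, "tz": 0.3, "ax": 0, "ay": 0, "az": 0},
    {"tx": 0, "ty": 0.1, "tz": 0.3, "ax": 0, "ay": 0, "az": 0},
    {"tx": 0, "ty": 0.1, "tz": 0.3, "ax": 0, "ay": 0, "az": 0},
    {"tx": 0, "ty": 0.1, "tz": 0.3, "ax": 0, "ay": 0, "az": 0}
  ]
}}

```text
time_s: 10.15
ee_pos: [0.4502, -0.3483, 0.2471]
eef_rot: [[-0.038, 0.999, 0.0], [0.999, 0.038, 0.0], [0.0, 0.0, -1.0]]
ft_force: [-0.6, 0.1, -0.2]
grip_width: 0.006
grip_force: 0.0
```

```bash
python3 - <<'E'
from h import *
im=cams.capture("side")[:,:,::-1]; r,cc=200,285
cv2.imwrite("pics/i.png",cv2.resize(im[r-36:r+36,cc-45:cc+45],None,fx=8,fy=8,interpolation=cv2.INTER_CUBIC))
s=env.state();print(s["ee_pos"],s["ft_force"])
E
```

```text
[ 0.44995074 -0.34799109  0.24627714] [-0.52385511 -0.19860042  0.28927511]
```

View pics/i.png

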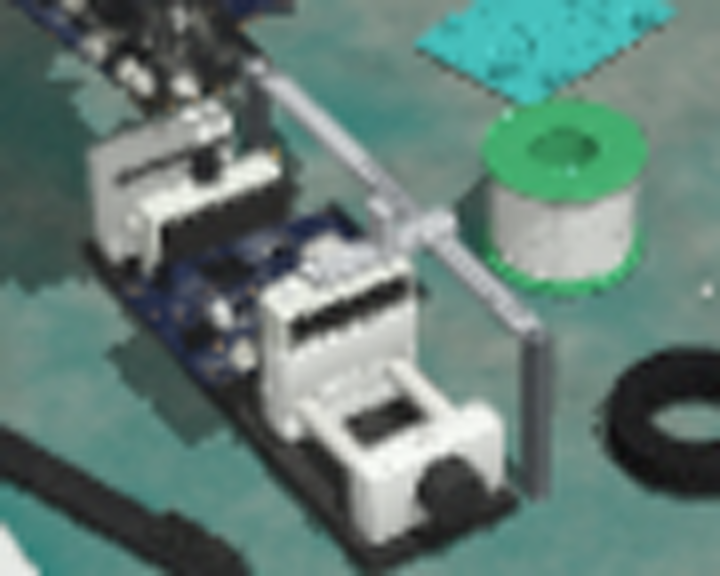

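The bolt now reaches over the rail at crop (425,225). The board is held between the jaw and the pad, the jaw hasn't moved, and the brush, tape and spool are where they were.

```bash
python3 -c "
from cell import env
print(env.close_job())"
```

```text
the job is handed in; nothing more can be done
None
```

The job is handed in: the board is squeezed with about 4 N (estimated from the wrist force), the lock bolt was then pushed to its hard stop over the rail, and the arm is clear with the brush, tape and spool left in place.

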